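# Fit the spacer bush and offer up the cover plate

### The arm

A 6-joint arm with a two-finger parallel gripper is mounted at the origin on the work surface. World frame = base frame: x ahead of the robot, y to its left, z up, the work surface at z = 0. Lengths are in m, angles in rad, forces in N, time in s.
With the tool pointing down it reaches from about 0.275 to 0.75 m from the base axis. Payload 10.2 kg.
Tool frame: the origin (TCP) lies at the very end of the fingers, on their centre line; the grasp point (between the pads) lies 19 mm behind it; z points along the fingers, y is the line along which they close (so a half turn about z gives the same grasp; the last joint's range is limited). The gripper opens to 88 mm and grips with 3 to 60 N. Pads are 18 mm wide; open, the fingers measure 123 mm over their backs; the gripper's body (75 mm by 187 mm) begins 45 mm behind the grasp point.
Start: joints at [0.913, 0.313, 1.498, -0, 1.331, -0.223], TCP at [0.221, 0.476, 0.239] pointing down, gripper open.
Joint ranges: [-2.94, 2.94], [-0.97, 2.17], [0.19, 2.56], [-1.23, 4.37], [0.02, 3.11], [-2.88, 2.88]. Speed limits (rad/s): [2.39, 2.39, 3.01, 3.14, 3.14, 3.14].

### API

Orientations are given as a 3x3 rotation matrix whose columns are the frame's x, y, z axes.
In Python, from bench import * gives the robot as it stands. The module is installed in compiled form; this text tells all that it offers.
- The arm moves only by the shell command python3 -m inch 'ROWS'. ROWS is a JSON object of lists of equal length, an entry for each row: "delta_rot": the turn, a rotation vector about the tool's x, y, z scaled (see below), a list of three; "slide": the shift along the tool's x, y, z scaled (see below), a list of three; "fingers": the opening, from -1 (shut) to 1 (fully open). A call has 1 to 20 rows; each row shifts and turns the commanded pose from where the row before left it, along the tool's axes as they then stand; what a row does not reach is not made up. The controller multiplies each number of a shift by 0.03 m and each number of a turn by 5 degrees. A row lasts 1/10 s, in which the tool goes at most 50 mm and 8.59 degrees, less where a joint would pass 70% of its speed; a pose out of reach is approached as far as the arm can. A call with a number of a shift or a turn outside -1 to 1 is refused whole. A call with a gripper value outside its range is refused whole. The fingers move at their own pace and stop on an object; the grip force is fixed at half the most. Time passes only in rows, so rows that do not move let the fingers close. It gives the time, the measured TCP pose, the force, the opening and the grip force at its end, in the units of the state.
- state(): the state, without advancing time (a new reading comes with each control period).
- grab_frame(name): name is "scene" or "top"; returns a dict with "frame" (420x560x3 uint8, red, green, blue), "fovy" (degrees; the focal length in pixels is half the picture's height over the tangent of half this angle, whatever the lens; pixels are square), "cx", "cy" (the principal point, pixels), "extrinsics" (4x4, takes a point from camera to world coordinates). Camera axes: x right, y down, z forward; pixel columns grow to the right and rows downward; lengths in m; the calibration is good to about 2 mm. A picture is of the moment at which its call begins. There is no depth.
- sign_off(): hands the job in; it is judged then, once.
The state is a dict: "time": time; "qpos": joint angles; "joint_vel": joint speeds; "effort": joint torques, N m; "ee_pos": TCP position; "ee_rot": TCP orientation; "contact_force": force on the tool from outside, world axes, zero at the start; "ft_torque": the same for the moment, N m; "grip_width": finger opening in m; "gripper_force": force on a finger pad.
Only numpy, scipy, OpenCV 4.12 (cv2) and the standard library are available. Lean on these libraries where they do the work, as an engineer would, in place of code of your own. Each camera call takes 0.05 s, during which the arm holds its last target. There are 200 camera calls.

### The job

The flap's spring housing is open on the shelf: slip the white spacer bush over the upright post until it sits fully down on the foot, and let it go. Then lift the cover plate by its grip rib and hold it level, hovering about a centimetre above the two threaded pillars without touching them, each threaded hole showing fully through a plate hole (either way round), so that I can start the screws; finish while still holding it there, and leave the other things on the shelf where they are.

Things in the scene. Friction and masses are not known exactly. Their poses are not given: they have to be found in the camera images.
- base: the open spring housing, bolted to the shelf: a dark steel foot 160 x 70 x 10 mm, with a plain steel post in the middle and a hollow aluminium pillar near each end. Origin under the centre of the foot, on the rubber liner (4 mm above the shelf); x runs along the foot's length through both pillars, z up
- post_top (a point): top of the post: 14 mm diameter, rises 40 mm above the foot's upper face, the last 6 mm tapering to 7 mm across. On the axis, 50 mm above the underside of the foot
- thread_a (a point): centre of the mouth of the 8 mm threaded hole in the top of the pillar at the foot's -x end. Each pillar is 20 mm in diameter, rises 48 mm above the foot's upper face (58 mm above its underside) and stands 58 mm from the post's axis
- thread_b (a point): the same on the pillar at the foot's +x end
- bush: the white plastic spacer bush, a plain round tube. Origin at the centre of its lower end
- bush_center (a point): the middle of the white bush (half-way up, on its axis): outer diameter 32 mm, bore 18 mm, height 36 mm, about 30 g, standing upright; both ends alike. When fully down on the foot this point is 28 mm above the underside of the foot
- cover: the aluminium cover plate, a flat plate 150 x 50 x 4 mm lying on the liner with a solid grip rib standing up from its middle. Origin under the centre of the plate; x runs along its length, z up; about 140 g, balanced at the middle
- cover_grip (a point): where to grip the rib, on the plate's centre axis, 30 mm above the plate's underside. The rib is 40 mm long (along the plate's x), 12 mm thick (along y), its top is 44 mm above the plate's underside; so the fingers close along the plate's y
- hole_a (a point): centre of the plate's 16 mm through hole at its -x end, at the underside, 58 mm from the plate's centre
- hole_b (a point): the same at the plate's +x end
- canister: stainless pin canister, 62 mm across, 84 mm tall, standing. Bystander. Origin under its centre
- applicator: silver plier-shaped tag applicator lying flat, about 245 mm long, 65 mm wide, 28 mm high. Bystander. Origin on its underside near the middle; its x axis runs along it
- tagsleeve: red plastic tag sleeve (open tray 75 x 100 mm, 22 mm high) with three green calf tags in it. Bystander. Origin under its centre
Mind the look-alikes: they are no part of the job. Several things have the shape of the bush; the one meant has the colours described above.

How it is judged:
On the way:
1. the bush is fully down over the post and let go (horizontal distance between bush_center and post_top below 0.0035 m and z of bush_center in the frame of base below 0.031 m and angle between bush_center's own z axis and vertical below 0.12 rad and contact force between the fingers and bush below 0.1 N), for 0.2 s.
At the end, for the whole second after the job is handed in: Bush released on the post, within 3 mm of fully down and 3.5 mm of centred. Plate gripped, still, level within 0.09 rad, underside 3 to 22 mm above the pillar tops, touching neither housing nor bush, each hole within 4 mm horizontally of its own threaded hole, either way round (all of step 1 and ((horizontal distance between hole_a and thread_a below 0.004 m and horizontal distance between hole_b and thread_b below 0.004 m) or (horizontal distance between hole_a and thread_b below 0.004 m and horizontal distance between hole_b and thread_a below 0.004 m)) and z of hole_a in the frame of base between 0.061 and 0.08 m and z of hole_b in the frame of base between 0.061 and 0.08 m and angle between cover_grip's own z axis and vertical below 0.09 rad and contact force between the fingers and cover above 1 N and contact force between cover and base below 0.1 N and contact force between cover and bush below 0.1 N and linear speed of cover below 0.02 m/s); the arm keeps its last pose, push and grip.
It fails at once if the cover plate touches the housing (contact force between cover and base above 1 N).
It fails at once if the canister is moved more than 20 mm (distance of canister from where it was at the start of the episode above 0.02 m).
It fails at once if the applicator is moved more than 20 mm (distance of applicator from where it was at the start of the episode above 0.02 m).
It fails at once if the tagsleeve is moved more than 20 mm (distance of tagsleeve from where it was at the start of the episode above 0.02 m).
It also fails if it takes over 50 s, if anything falls off the work surface, if the arm or the gripper's body presses on something with over 40 N, if the wrist force passes 120 N, or if a joint passes its speed limit or range.

## Working session

There is one attempt and no reset: what is moved stays moved. The work goes in short steps, Python scripts to look and compute and a shell command to move; the robot and the scene stay as the last step left them, time stands still between calls to the robot, and variables do not carry over. Pictures are saved under pics/ and viewed, at most 10 in all, crops included, and the job is handed in when it is done.

```bash
mkdir -p pics
python3 - <<'E'
from bench import *
import cv2,numpy as np
for n in("scene","top"):
    f=grab_frame(n); cv2.imwrite(f"pics/{n}0.png",f["frame"][:,:,::-1]); np.savez(f"{n}0.npz",**f)
    print(n,f["fovy"],f["cx"],f["cy"],np.round(f["extrinsics"],4).tolist())
s=state();print(s["time"],s["ee_pos"],np.round(s["ee_rot"],3).tolist(),s["grip_width"])
E
```

```text
scene 47.42545271244185 280.18340993049543 208.02550893145474 [[0.1028, 0.5399, -0.8354, 1.4312], [0.9946, -0.0679, 0.0786, -0.0936], [-0.0143, -0.839, -0.544, 0.6755], [0.0, 0.0, 0.0, 1.0]]
top 47.789781672483464 280.0217151060502 216.26450408465948 [[-0.0198, -0.9947, 0.1008, 0.3633], [-0.9998, 0.0198, -0.0013, 0.0113], [-0.0007, -0.1008, -0.9949, 1.3633], [0.0, 0.0, 0.0, 1.0]]
0.1 [0.221031   0.47598662 0.23825126] [[-0.907, 0.421, -0.001], [0.421, 0.907, -0.001], [0.0, -0.001, -1.0]] 0.08806294271370567
```

View pics/scene0.png

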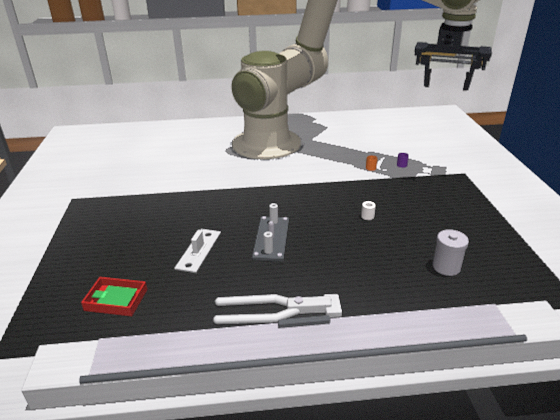

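View pics/top0.png

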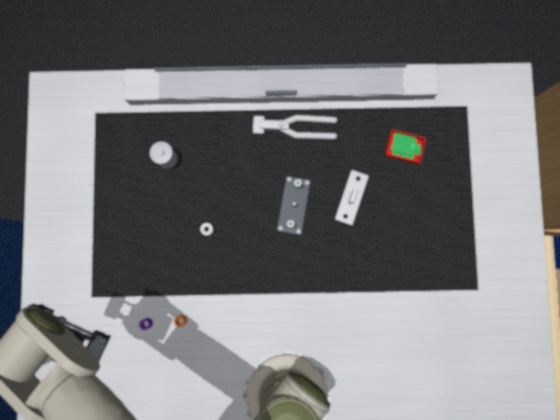

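Scene view: the candidates for the bush are white tube (scene 369,211 / top 207,229), orange tube (372,162 / 181,321) and purple tube (402,160 / 146,324). I choose the white one. The housing is at scene (270,237) / top (294,205), the cover at (199,249) / (352,197). Next, a close crop to check.

Run:
```python
import cv2,numpy as np
t=cv2.imread("pics/top0.png");s=cv2.imread("pics/scene0.png")
r=lambda im,x,y,w,h,k:cv2.resize(im[y:y+h,x:x+w],None,fx=k,fy=k,interpolation=cv2.INTER_NEAREST)
o=np.zeros((600,800,3),np.uint8)
def put(im,x,y):o[y:y+im.shape[0],x:x+im.shape[1]]=im
put(r(t,270,165,110,75,5),0,0)        # top housing+cover
put(r(t,190,212,34,34,6),560,0)       # top bush
put(r(s,170,195,125,80,4),0,380-0) if 0 else put(r(s,170,198,125,55,4),0,380)
put(r(s,350,195,40,35,6),540,380)
cv2.imwrite("pics/crop1.png",o)
```

```text
(no output)
```

View pics/crop1.png

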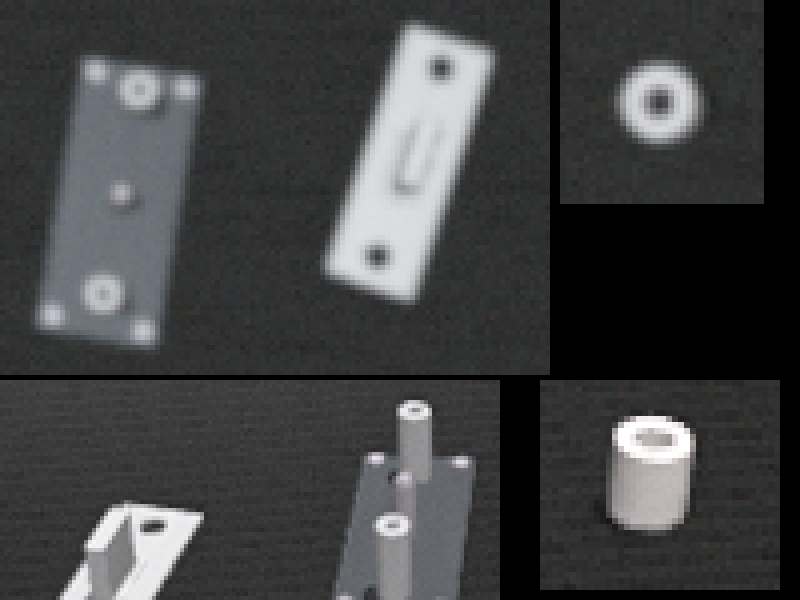

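The crop confirms a plain white tube standing upright (scene 369,208 rim). Housing pillars are at top ≈ (297.6,183), (290.4,223.7), post at (294,203.5), cover holes at (358,178.5) and (345.5,216).

```bash
cat > h.py <<'E'
import cv2,numpy as np
def ray(f,u,v):
    fl=f["frame"].shape[0]/2/np.tan(np.radians(float(f["fovy"]))/2); E=f["extrinsics"]
    d=E[:3,:3]@[(u-float(f["cx"]))/fl,(v-float(f["cy"]))/fl,1]; return E[:3,3],d
def onz(f,u,v,z):
    o,d=ray(f,u,v); return o+d*(z-o[2])/d[2]
def proj(f,p):
    fl=f["frame"].shape[0]/2/np.tan(np.radians(float(f["fovy"]))/2); E=f["extrinsics"]
    c=E[:3,:3].T@(np.array(p)-E[:3,3]); return np.array([float(f["cx"])+fl*c[0]/c[2],float(f["cy"])+fl*c[1]/c[2]])
def blob(f,u,v,w,h,thr,dark=False):
    "ellipse centre (pixels) of the outer contour nearest the middle of a window, and its size"
    k=8;x,y=int(u-w),int(v-h)
    g=cv2.cvtColor(f["frame"],cv2.COLOR_RGB2GRAY)[y:y+2*h+1,x:x+2*w+1]
    g=cv2.resize(g,None,fx=k,fy=k,interpolation=cv2.INTER_CUBIC)
    m=((g<thr) if dark else (g>thr)).astype(np.uint8)
    cs=[c for c in cv2.findContours(m,cv2.RETR_EXTERNAL,cv2.CHAIN_APPROX_NONE)[0] if len(c)>12]
    c=min(cs,key=lambda c:np.linalg.norm(np.array(cv2.fitEllipse(c)[0])-np.array(g.shape[::-1])/2))
    (a,b),s,_=cv2.fitEllipse(c)
    return (a+.5)/k-.5+x,(b+.5)/k-.5+y,np.round(np.array(s)/k,1)
E
python3 - <<'E'
from h import *
t=np.load("top0.npz");s=np.load("scene0.npz")
def go(n,f,u,v,w,thr,z,dark=False):
    a,b,sz=blob(f,u,v,w,w,thr,dark);print(n,round(a,2),round(b,2),sz,np.round(onz(f,a,b,z),4))
for thr in(130,160,190):
    go("pillar+x",t,297.6,183,6,thr,.062);go("pillar-x",t,290.3,223.7,6,thr,.062)
    go("post",t,294,203.5,5,thr,.054) if thr<190 else 0
    go("bush",t,206.5,229,10,thr,.040)
    go("S pillar far",s,273.5,205.5,5,thr+30,.062);go("S pillar near",s,268,234,5,thr+30,.062)
    go("S bush",s,368.7,205,9,thr+45,.040)
for thr in(90,120): go("h1",t,358,178.3,5,thr,.008,True);go("h2",t,345.3,216,5,thr,.008,True)
g=cv2.cvtColor(t["frame"],cv2.COLOR_RGB2GRAY)[160:235,325:380]
c=max(cv2.findContours((g>130).astype(np.uint8),0,1)[0],key=cv2.contourArea)
(a,b),sz,an=cv2.minAreaRect(c);bp=cv2.boxPoints(((a,b),sz,an));print("plate",onz(t,a+325,b+160,.008),sz,an)
print([np.round(onz(t,p[0]+325,p[1]+160,.008)[:2],4).tolist() for p in bp])
E
```

```text
pillar+x 297.28 182.33 [8.1 9.1] [ 0.5889 -0.0402  0.062 ]
pillar-x 289.99 223.13 [8.8 9. ] [ 0.4756 -0.0175  0.062 ]
post 293.6 202.98 [4.1 4.4] [ 0.5323 -0.0289  0.054 ]
bush 206.03 228.63 [12.8 12.9] [0.4667 0.2173 0.04  ]
S pillar far 273.13 205.4 [5.1 7.9] [ 0.4754 -0.0205  0.062 ]
S pillar near 267.8 233.96 [6.1 8.9] [ 0.5888 -0.0424  0.062 ]
S bush 368.85 206.8 [11.6 15. ] [0.4766 0.2136 0.04  ]
pillar+x 297.35 182.38 [6.8 7.5] [ 0.5888 -0.0404  0.062 ]
pillar-x 290.07 223.24 [7.2 7.4] [ 0.4752 -0.0177  0.062 ]
post 293.74 203.05 [2.3 2.4] [ 0.5321 -0.0293  0.054 ]
bush 206.02 228.64 [11.9 11.9] [0.4666 0.2174 0.04  ]
S pillar far 273.12 205.33 [4.5 7.4] [ 0.475  -0.0205  0.062 ]
S pillar near 267.75 233.94 [5.2 8.2] [ 0.5887 -0.0425  0.062 ]
S bush 368.57 204.58 [ 7.5 12.6] [0.4667 0.2155 0.04  ]
pillar+x 297.35 182.49 [4.5 5. ] [ 0.5885 -0.0404  0.062 ]
pillar-x 290.12 223.35 [4.8 5.1] [ 0.4749 -0.0178  0.062 ]
bush 206.01 228.6 [10.5 10.8] [0.4667 0.2174 0.04  ]
S pillar far 273.14 205.24 [3.5 6.4] [ 0.4747 -0.0204  0.062 ]
S pillar near 267.72 233.94 [4.  7.1] [ 0.5887 -0.0426  0.062 ]
S bush 368.57 204.46 [ 6.8 12. ] [0.4662 0.2157 0.04  ]
h1 357.73 178.17 [1.9 2. ] [ 0.607  -0.2177  0.008 ]
h2 345.05 215.83 [1.9 2. ] [ 0.4981 -0.1773  0.008 ]
h1 357.69 178.21 [3.  3.1] [ 0.6069 -0.2176  0.008 ]
h2 345.05 215.81 [3. 3.] [ 0.4982 -0.1773  0.008 ]
plate [ 0.55249845 -0.19732695  0.008     ] (18.973661422729492, 52.810035705566406) 18.43494987487793
[[0.4896, -0.1453], [0.6347, -0.1983], [0.616, -0.2499], [0.4713, -0.1964]]
```

```bash
cat > go.py <<'E'
import sys,numpy as np
from bench import *
# usage: go.py x y z yaw_of_tool_y_deg : shift in tool axes and units of a row
x,y,z,yaw=map(float,sys.argv[1:]);s=state();R=np.array(s["ee_rot"]);p=np.array(s["ee_pos"])
d=(yaw-np.degrees(np.arctan2(R[1,1],R[0,1]))+90)%180-90
print("slide units",np.round(R.T@(np.array([x,y,z])-p)/.03,3),"turn z units",round(-d/5,3),"tilt",np.round(R[:2,2],4),"t",round(s["time"],2),"w",round(s["grip_width"],4),"gf",np.round(s["gripper_force"],1),"F",np.round(s["contact_force"],1))
E
python3 -m inch '{"delta_rot":[[0,0,-0.91],[0,0,-0.91],[0,0,-0.91],[0,0,0],[0,0,0],[0,0,0],[0,0,0],[0,0,0],[0,0,0],[0,0,0],[0,0,0],[0,0,0],[0,0,0],[0,0,0],[0,0,0],[0,0,0]],"slide":[[0,0,0],[0,0,0],[0,0,0],[-0.81,-0.575,0.386],[-0.81,-0.575,0.386],[-0.81,-0.575,0.386],[-0.81,-0.575,0.386],[-0.81,-0.575,0.386],[-0.81,-0.575,0.386],[-0.81,-0.575,0.386],[-0.81,-0.575,0.386],[-0.81,-0.575,0.386],[-0.81,-0.575,0.386],[-0.81,-0.575,0.386],[-0.81,-0.575,0.386],[0,0,0]],"fingers":[1,1,1,1,1,1,1,1,1,1,1,1,1,1,1,1]}'; python3 go.py 0.4666 0.2165 0.010 78.7
```

```text
time: 1.7
ee_pos: [0.4678, 0.2139, 0.0982]
ee_rot: [[-0.98, 0.198, -0.002], [0.198, 0.98, -0.001], [0.002, -0.001, -1.0]]
contact_force: [-0.0, 0.3, 0.1]
grip_width: 0.0881
gripper_force: 0.0
slide units [0.051 0.08  2.94 ] turn z units -0.03 tilt [-0.002  -0.0008] t 1.7 w 0.0881 gf 0.0 F [-0.   0.3  0.1]
```

Descend and close.

```bash
python3 -m inch '{"delta_rot":[[0,0,0],[0,0,0],[0,0,0],[0,0,0],[0,0,0],[0,0,0],[0,0,0],[0,0,0],[0,0,0],[0,0,0],[0,0,0],[0,0,0],[0,0,0],[0,0,0]],"slide":[[0.05,0.08,0.49],[0,0,0.49],[0,0,0.49],[0,0,0.49],[0,0,0.49],[0,0,0.49],[0,0,0],[0,0,0],[0,0,0],[0,0,0],[0,0,0],[0,0,0],[0,0,0],[0,0,0]],"fingers":[1,1,1,1,1,1,1,-1,-1,-1,-1,-1,-1,-1]}'; python3 -m inch '{"delta_rot":[[0,0,0],[0,0,0],[0,0,0],[0,0,0],[0,0,0],[0,0,0]],"slide":[[0,0,0],[0,0,-0.8],[0,0,-0.8],[0,0,-0.8],[0,0,-0.8],[0,0,0]],"fingers":[-1,-1,-1,-1,-1,-1]}'; python3 go.py 0.532 -0.0303 0.115 78.7
python3 - <<'E'
from bench import *
import cv2
a=grab_frame("scene")["frame"][120:260,230:470,::-1]
cv2.imwrite("pics/g1.png",cv2.resize(a,None,fx=3,fy=3,interpolation=cv2.INTER_CUBIC))
E
```

```text
time: 3.1
ee_pos: [0.4657, 0.2188, 0.0116]
ee_rot: [[-0.981, 0.195, 0.0], [0.195, 0.981, 0.0], [-0.0, 0.0, -1.0]]
contact_force: [-0.3, -0.9, 0.4]
grip_width: 0.0341
gripper_force: 0.0
time: 3.7
ee_pos: [0.467, 0.2192, 0.1101]
ee_rot: [[-0.981, 0.195, 0.005], [0.195, 0.981, 0.001], [-0.005, 0.002, -1.0]]
contact_force: [-1.0, 0.2, -0.3]
grip_width: 0.0304
gripper_force: 30.0
slide units [-3.748 -7.733 -0.16 ] turn z units 0.009 tilt [0.0051 0.0011] t 3.7 w 0.0304 gf 30.0 F [-1.   0.2 -0.3]
```

View pics/g1.png

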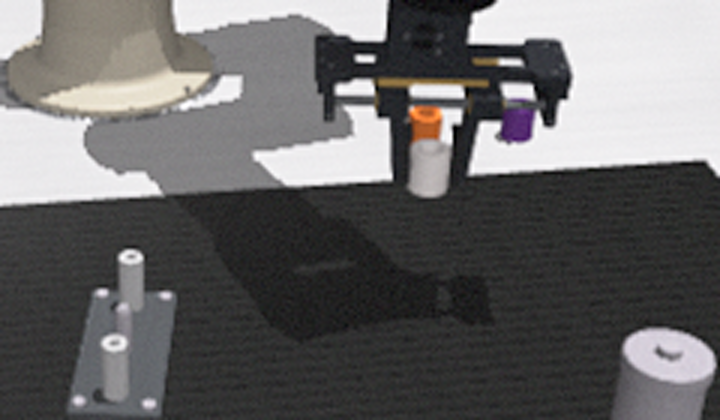

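The bush is held upright between the pads at crop (428,168); the housing is clear. I move it above the post.

```bash
python3 -m inch '{"delta_rot":[[0,0,0],[0,0,0],[0,0,0],[0,0,0],[0,0,0],[0,0,0],[0,0,0],[0,0,0],[0,0,0],[0,0,0],[0,0,0],[0,0,0]],"slide":[[-0.375,-0.773,0],[-0.375,-0.773,0],[-0.375,-0.773,0],[-0.375,-0.773,0],[-0.375,-0.773,0],[-0.375,-0.773,0],[-0.375,-0.773,0],[-0.375,-0.773,0],[-0.375,-0.773,0],[-0.375,-0.773,0],[0,0,0],[0,0,0]],"fingers":[-1,-1,-1,-1,-1,-1,-1,-1,-1,-1,-1,-1]}'; python3 go.py 0.532 -0.0303 0.075 78.7
python3 - <<'E'
from bench import *
from h import *
f=grab_frame("scene");p=state()["ee_pos"];zt=p[2]+.004+.036-.0115
np.savez("s2.npz",**f)
e=proj(f,[p[0],p[1],zt]);print("expected rim px",e,p)
x,y=int(e[0])-50,int(e[1])-30
cv2.imwrite("pics/g2.png",cv2.resize(f["frame"][y:y+80,x:x+100,::-1],None,fx=8,fy=7.5,interpolation=cv2.INTER_CUBIC));print(x,y)
E
```

```text
time: 4.95
ee_pos: [0.5301, -0.0304, 0.1063]
ee_rot: [[-0.981, 0.196, -0.002], [0.196, 0.981, 0.001], [0.002, 0.0, -1.0]]
contact_force: [0.2, -0.2, 0.5]
grip_width: 0.0303
gripper_force: 30.0
slide units [-0.064  0.015  1.042] turn z units -0.003 tilt [-0.0022  0.0008] t 4.95 w 0.0303 gf 30.0 F [ 0.2 -0.2  0.5]
expected rim px [270.37303017 191.04741609] [ 0.53009239 -0.02989071  0.10655076]
220 161
```

View pics/g2.png

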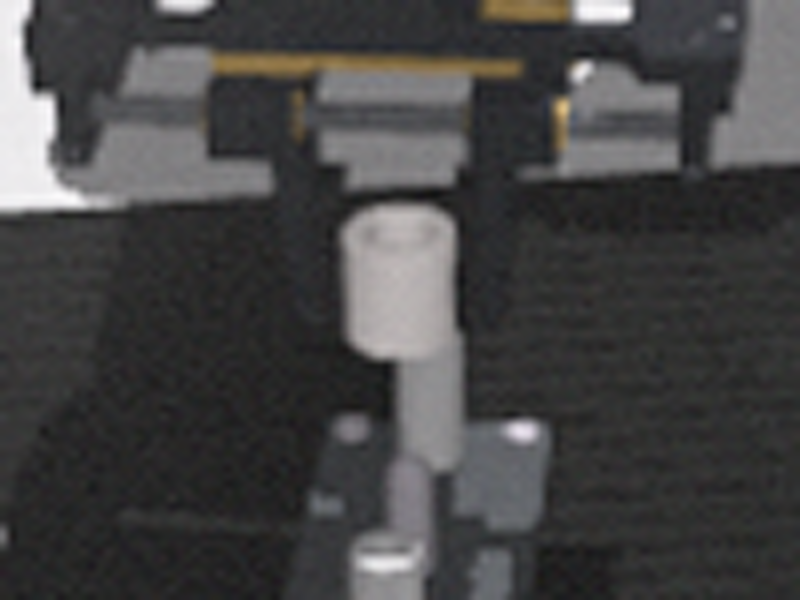

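The bush hangs at crop (399,282), rim top at row 203, bottom at 360; the post shows below at (410,490), slightly right. I measure both in the scene frame.

Run:
```python
from h import *
f=np.load("s2.npz");g0=np.load("scene0.npz")
k=8;g=cv2.cvtColor(f["frame"],cv2.COLOR_RGB2GRAY)
def edges(line,thr):  # sub-pixel first/last crossing
    l=cv2.resize(line.reshape(1,-1),None,fx=k,fy=1,interpolation=cv2.INTER_CUBIC)[0];i=np.where(l>thr)[0];return (i[0]+.5)/k-.5,(i[-1]+.5)/k-.5
for thr in(90,110):
    cs=[np.array(edges(g[r,258:281],thr))+258 for r in range(193,203)]
    u=np.mean(cs);ud=np.mean(cs,0)
    v=np.array(edges(g[184:216,266],thr))+184   # column left of the pillar
    print("u",u,ud,"v@266",v)
    zc=.1065+.004+.018-.0115
    for vv in(198.5,v.mean()):print("bush centre",np.round(onz(f,u,vv,zc),4))
print("proj of rim for guess:")
h=lambda f,p:proj(f,p)
print("post axis proj top/mid",h(f,[.532,-.0315,.054]),h(f,[.532,-.0315,.034]),"bush expect",h(f,[.5301,-.0302,.117]))
gg=cv2.cvtColor(g0["frame"],cv2.COLOR_RGB2GRAY)
for r in range(220,228):print(r,gg[r,264:279],g[r,264:279])
```

```text
u 269.4375 [262.5625 276.3125] v@266 [183.5625 208.1875]
bush centre [ 0.5318 -0.0326  0.117 ]
bush centre [ 0.5207 -0.0316  0.117 ]
u 269.46875 [262.8625 276.075 ] v@266 [183.5625 207.9375]
bush centre [ 0.5318 -0.0325  0.117 ]
bush centre [ 0.5201 -0.0315  0.117 ]
proj of rim for guess:
post axis proj top/mid [270.64511345 221.9171592 ] [270.86262764 229.04053367] bush expect [270.44141922 198.03607561]
220 [104 104 107  95  84  96 127 147 151 148 146 146 145 127 102] [ 59  47  58  52  51  73 111 135 139 142 143 140 133 119  99]
221 [105 104 103  74  53 112 178 189 171 141 144 146 142 131 103] [ 56  60  58  54  57  75 107 121 129 141 145 140 132 118  99]
222 [107 106  97  51  90 162 204 207 184 139 145 146 144 118 103] [ 56  57  56  56  62  95 117 119 112 124 146 144 129 105 100]
223 [104 108 103  73 105 166 169 184 169 140 124 132 124 106 105] [ 60  53  58  56  81 116 131 132 123 107 124 116 106  91 101]
224 [104 109 106  96  97 131 152 160 155 134 106 103 105 102 102] [ 60  59  55  57  86 118 131 133 125 105  78  60  70  98  97]
225 [108 103 102 101 105 125 137 139 139 124 107 104 105 103 104] [ 60  57  56  60  91 122 129 133 128 104  64  49  72 105 103]
226 [106 102 103 103 104 115 128 131 134 127 108 103 104 103 102] [ 57  56  52  64  83 117 125 131 127 106  68  53  68 101 104]
227 [108 106 104  98 100 120 124 135 137 126 104 102 105 103 102] [ 59  60  57  58  89 119 124 129 123 108  63  53  69  99 106]
```

```bash
python3 go.py 0.5306 -0.0289 0.021 78.7; python3 -m inch '{"delta_rot":[[0,0,0],[0,0,0],[0,0,0],[0,0,0],[0,0,0],[0,0,0],[0,0,0]],"slide":[[-0.01,0.04,0.3],[0,0,0.3],[0,0,0.3],[0,0,0.3],[0,0,0.3],[0,0,0],[0,0,0]],"fingers":[-1,-1,-1,-1,-1,-1,-1]}'; python3 go.py 0.5306 -0.0289 0.021 78.7
python3 - <<'E'
from bench import *
from h import *
f=grab_frame("scene");np.savez("s3.npz",**f)
cv2.imwrite("pics/g3.png",cv2.resize(f["frame"][175:255,220:320,::-1],None,fx=8,fy=7.5,interpolation=cv2.INTER_CUBIC))
E
```

```text
slide units [-0.016  0.035  2.852] turn z units 0.009 tilt [-0.0019  0.0007] t 5.0 w 0.0305 gf 30.0 F [-0.2  0.  -0.4]
time: 5.7
ee_pos: [0.5313, -0.0295, 0.0625]
ee_rot: [[-0.981, 0.195, -0.0], [0.195, 0.981, 0.0], [0.0, -0.0, -1.0]]
contact_force: [-0.2, 0.5, -0.4]
grip_width: 0.0302
gripper_force: 30.0
slide units [0.028 0.014 1.383] turn z units 0.007 tilt [-0.0001  0.    ] t 5.7 w 0.0302 gf 30.0 F [-0.2  0.5 -0.4]
```

View pics/g3.png

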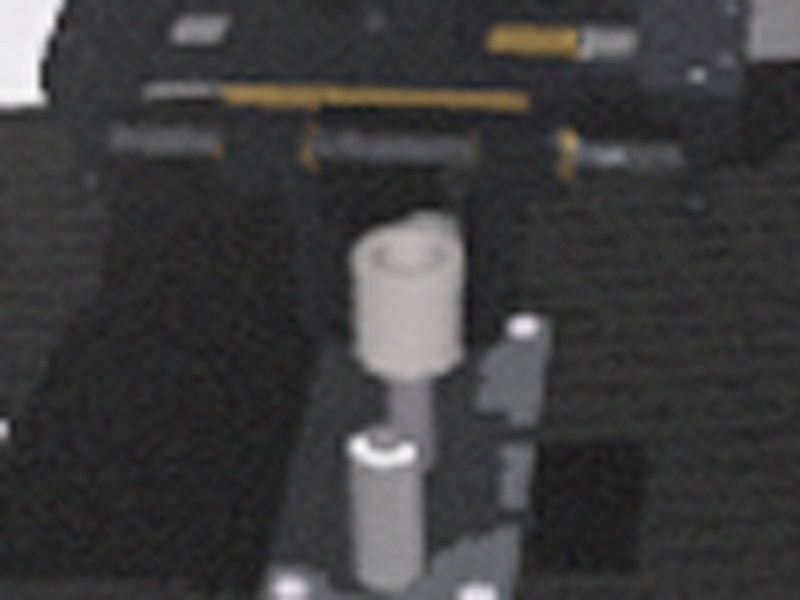

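The bush (crop column ≈408) is lined up with the post (≈410) just above its tip. I lower it.

```bash
python3 -m inch '{"delta_rot":[[0,0,0],[0,0,0],[0,0,0],[0,0,0],[0,0,0],[0,0,0]],"slide":[[0,0.01,0.12],[0,0,0.12],[0,0,0.12],[0,0,0.12],[0,0,0],[0,0,0]],"fingers":[-1,-1,-1,-1,-1,-1]}';python3 go.py 0.5306 -0.0289 0.021 78.7
```

```text
time: 6.35
ee_pos: [0.5314, -0.0292, 0.0481]
ee_rot: [[-0.981, 0.195, -0.0], [0.195, 0.981, -0.0], [0.0, -0.0, -1.0]]
contact_force: [-0.5, -0.1, -0.0]
grip_width: 0.0304
gripper_force: 30.0
slide units [0.027 0.003 0.903] turn z units 0.008 tilt [-0.0001 -0.    ] t 6.35 w 0.0304 gf 30.0 F [-0.5 -0.1 -0. ]
```

```bash
python3 -m inch '{"delta_rot":[[0,0,0],[0,0,0],[0,0,0],[0,0,0],[0,0,0],[0,0,0],[0,0,0],[0,0,0]],"slide":[[0,0,0.15],[0,0,0.15],[0,0,0.15],[0,0,0.15],[0,0,0.15],[0,0,0.12],[0,0,0],[0,0,0]],"fingers":[-1,-1,-1,-1,-1,-1,-1,-1]}';python3 go.py 0.5306 -0.0289 0.021 78.7
```

```text
time: 7.15
ee_pos: [0.5314, -0.0292, 0.022]
ee_rot: [[-0.981, 0.195, 0.0], [0.195, 0.981, -0.0], [-0.0, -0.0, -1.0]]
contact_force: [-1.2, 0.2, -0.7]
grip_width: 0.0303
gripper_force: 30.0
slide units [0.027 0.004 0.033] turn z units 0.008 tilt [ 0. -0.] t 7.15 w 0.0303 gf 30.0 F [-1.2  0.2 -0.7]
```

```bash
python3 -m inch '{"delta_rot":[[0,0,0],[0,0,0],[0,0,0],[0,0,0],[0,0,0],[0,0,0],[0,0,0],[0,0,0],[0,0,0],[0,0,0],[0,0,0],[0,0,0],[0,0,0],[0,0,0]],"slide":[[0,0,0.02],[0,0,0],[0,0,0],[0,0,0],[0,0,0],[0,0,0],[0,0,0],[0,0,-0.5],[0,0,-0.7],[0,0,-0.7],[0,0,-0.7],[0,0,-0.7],[0,0,-0.7],[0,0,0]],"fingers":[-1,1,1,1,1,1,1,1,1,1,1,1,1,1]}';python3 go.py 0.5525 -0.1985 0.1 69.7
python3 - <<'E'
from bench import *
from h import *
f=grab_frame("scene");np.savez("s4.npz",**f)
t=grab_frame("top");np.savez("t4.npz",**t)
a=cv2.resize(f["frame"][180:270,165:315,::-1],None,fx=5,fy=5,interpolation=cv2.INTER_CUBIC)
cv2.imwrite("pics/g4.png",a)
E
```

```text
time: 8.55
ee_pos: [0.5324, -0.0294, 0.1438]
ee_rot: [[-0.981, 0.195, 0.005], [0.195, 0.981, -0.001], [-0.005, -0.0, -1.0]]
contact_force: [0.1, -0.3, 0.3]
grip_width: 0.088
gripper_force: 0.0
slide units [-1.749 -5.397  1.47 ] turn z units 1.808 tilt [ 0.0046 -0.0013] t 8.55 w 0.088 gf 0.0 F [ 0.1 -0.3  0.3]
```

View pics/g4.png

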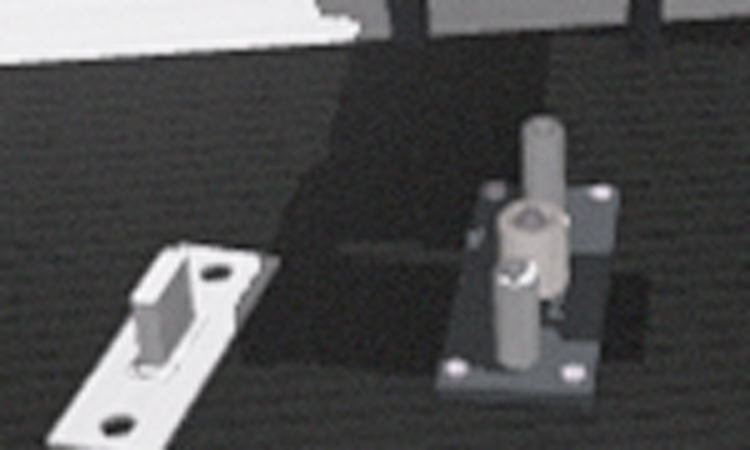

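The bush is seated on the foot with the post tip in its bore at crop (533,218), and the gripper is clear. Now the cover.

```bash
python3 -m inch '{"delta_rot":[[0,0,0.905],[0,0,0.905],[0,0,0],[0,0,0],[0,0,0],[0,0,0],[0,0,0],[0,0,0],[0,0,0],[0,0,0],[0,0,0]],"slide":[[0,0,0],[0,0,0],[-0.369,-0.72,0.2],[-0.369,-0.72,0.2],[-0.369,-0.72,0.2],[-0.369,-0.72,0.2],[-0.369,-0.72,0.2],[-0.369,-0.72,0.2],[-0.369,-0.72,0.2],[0,0,0],[0,0,0]],"fingers":[1,1,1,1,1,1,1,1,1,1,1]}';python3 go.py 0.5525 -0.1977 0.016 69.7
python3 - <<'E'
from h import *
s=np.load("s4.npz");t=np.load("t4.npz")
print("seated rim expect",proj(s,[.5321,-.0315,.050]))
for thr in (120,140):
    try: print(blob(s,271.2,223.5,9,6,thr))
    except Exception as e: print(e)
print(np.round(onz(s,165+215/5-.5,180+272/5-.5,.008),4),np.round(onz(s,165+118.5/5-.5,180+426/5-.5,.008),4))
E
```

```text
time: 9.75
ee_pos: [0.551, -0.1974, 0.0982]
ee_rot: [[-0.938, 0.348, -0.002], [0.348, 0.938, 0.001], [0.002, 0.001, -1.0]]
contact_force: [-0.3, -0.2, 0.5]
grip_width: 0.0881
gripper_force: 0.0
slide units [-0.058  0.007  2.741] turn z units -0.011 tilt [-0.0019  0.0014] t 9.75 w 0.0881 gf 0.0 F [-0.3 -0.2  0.5]
seated rim expect [270.69272257 223.37785901]
(271.99513149261475, 223.79356813430786, array([13.4, 15.6]))
(271.8467140197754, 224.1603922843933, array([12.7, 14.6]))
[ 0.4969 -0.1803  0.008 ] [ 0.6068 -0.2195  0.008 ]
```

```bash
python3 -m inch '{"delta_rot":[[0,0,0],[0,0,0],[0,0,0],[0,0,0],[0,0,0],[0,0,0],[0,0,0],[0,0,0],[0,0,0],[0,0,0],[0,0,0],[0,0,0],[0,0,0],[0,0,0],[0,0,0],[0,0,0],[0,0,0]],"slide":[[-0.04,0.01,0.457],[0,0,0.457],[0,0,0.457],[0,0,0.457],[0,0,0.457],[0,0,0.457],[0,0,0],[0,0,0],[0,0,0],[0,0,0],[0,0,0],[0,0,0],[0,0,0],[0,0,0],[0,0,0],[0,0,0],[0,0,0]],"fingers":[1,1,1,1,1,1,1,-1,-1,-1,-1,-1,-1,-1,-1,-1,-1]}';python3 go.py 0.5525 -0.1977 0.120 69.7
```

```text
time: 11.45
ee_pos: [0.5528, -0.198, 0.0172]
ee_rot: [[-0.938, 0.347, 0.0], [0.347, 0.938, -0.0], [-0.0, -0.0, -1.0]]
contact_force: [0.6, 0.1, 0.4]
grip_width: 0.0115
gripper_force: 30.0
slide units [ 0.012  0.007 -3.427] turn z units -0.003 tilt [ 0.     -0.0001] t 11.45 w 0.0115 gf 30.0 F [0.6 0.1 0.4]
```

```bash
python3 -m inch '{"delta_rot":[[0,0,0],[0,0,0],[0,0,0],[0,0,0],[0,0,0],[0,0,0],[0,0,0],[0,0,-0.45],[0,0,-0.45],[0,0,-0.45],[0,0,-0.45],[0,0,0],[0,0,0],[0,0,0]],"slide":[[0,0,-0.2],[0,0,-0.5],[0,0,-0.6],[0,0,-0.6],[0,0,-0.6],[0,0,-0.6],[0,0,-0.6],[0,0,0],[0,0,0],[0,0,0],[0,0,0],[0,0,0],[0,0,0],[0,0,0]],"fingers":[-1,-1,-1,-1,-1,-1,-1,-1,-1,-1,-1,-1,-1,-1]}';python3 go.py 0.5525 -0.1977 0.120 78.7
python3 - <<'E'
from bench import *
from h import *
f=grab_frame("scene");np.savez("s5.npz",**f);t=grab_frame("top");np.savez("t5.npz",**t);p=state()["ee_pos"]
for c,m in((f,"S"),(t,"T")):
    for sx in(-1,1):print(m,proj(c,p+np.array([sx*.058*.981,-sx*.058*.195,-.0132+.004])))
o=np.vstack([cv2.resize(f["frame"][160:255,150:310,::-1],None,fx=4,fy=3.1),cv2.resize(t["frame"][150:245,270:430,::-1],None,fx=4,fy=3.1)])
cv2.imwrite("pics/g5.png",o);print(o.shape,p)
E
```

```text
time: 12.85
ee_pos: [0.5528, -0.198, 0.1286]
ee_rot: [[-0.98, 0.197, 0.0], [0.197, 0.98, -0.0], [-0.0, -0.0, -1.0]]
contact_force: [0.2, -0.8, -1.6]
grip_width: 0.0118
gripper_force: 30.0
slide units [0.011 0.007 0.287] turn z units -0.011 tilt [ 0.0003 -0.0002] t 12.85 w 0.0118 gf 30.0 F [ 0.2 -0.8 -1.6]
S [199.89467211 193.8698232 ]
S [186.69086896 223.19757076]
T [354.33955193 212.33432295]
T [361.30676108 169.71551408]
(588, 640, 3) [ 0.55274819 -0.19798209  0.12837683]
```

View pics/g5.png

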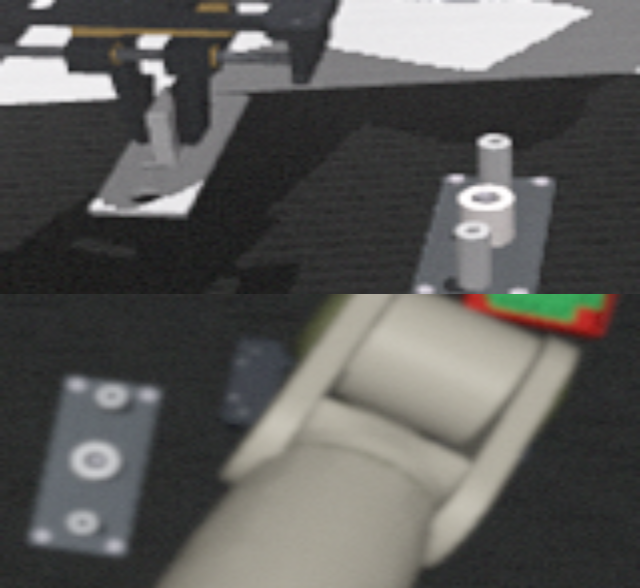

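The plate hangs level, its near hole at scene ≈(186.4,223.0), against (186.7,223.2) expected from the TCP; the bush sits concentric on the post (top inset at 96,461). I carry it over the housing.

```bash
python3 -m inch '{"delta_rot":[[0,0,0],[0,0,0],[0,0,0],[0,0,0],[0,0,0],[0,0,0],[0,0,0],[0,0,0],[0,0,0],[0,0,0],[0,0,0],[0,0,0],[0,0,0],[0,0,0],[0,0,0],[0,0,0],[0,0,0],[0,0,0]],"slide":[[0.06,0.19,0],[0.128,0.385,0],[0.128,0.385,0],[0.128,0.385,0],[0.128,0.385,0],[0.128,0.385,0],[0.128,0.385,0],[0.128,0.385,0],[0.128,0.385,0],[0.128,0.385,0],[0.128,0.385,0],[0.128,0.385,0],[0.128,0.385,0],[0.128,0.385,0],[0.06,0.19,0],[0,0,0],[0,0,0],[0,0,0]],"fingers":[-1,-1,-1,-1,-1,-1,-1,-1,-1,-1,-1,-1,-1,-1,-1,-1,-1,-1]}';python3 go.py 0.532 -0.029 0.0885 78.7
```

```text
time: 14.75
ee_pos: [0.5321, -0.0295, 0.1282]
ee_rot: [[-0.98, 0.197, 0.0], [0.197, 0.98, -0.0], [-0.0, -0.0, -1.0]]
contact_force: [0.8, -0.3, -2.5]
grip_width: 0.0119
gripper_force: 30.0
slide units [0.005 0.016 1.323] turn z units -0.008 tilt [ 0.     -0.0001] t 14.75 w 0.0119 gf 30.0 F [ 0.8 -0.3 -2.5]
```

```bash
python3 -m inch '{"delta_rot":[[0,0,0],[0,0,0],[0,0,0],[0,0,0],[0,0,0],[0,0,0],[0,0,0],[0,0,0],[0,0,0],[0,0,0]],"slide":[[0,0.015,0.1],[0,0,0.2],[0,0,0.25],[0,0,0.25],[0,0,0.25],[0,0,0.17],[0,0,0.1],[0,0,0],[0,0,0],[0,0,0]],"fingers":[-1,-1,-1,-1,-1,-1,-1,-1,-1,-1]}';python3 go.py 0.532 -0.029 0.0885 78.7
python3 - <<'E'
from bench import *
from h import *
f=grab_frame("scene");np.savez("s6.npz",**f);t=grab_frame("top");np.savez("t6.npz",**t);p=state()["ee_pos"]
for c,m in((f,"S"),(t,"T")):
    for sx in(-1,1):
        for q in ([sx*.058*.981,-sx*.058*.195,-.0132+.004],):print(m,"hole top",proj(c,p+np.array(q)))
        print(m,"thread",proj(c,[.532+sx*.0569,-.0292-sx*.0113,.062]))
o=np.vstack([cv2.resize(f["frame"][195:255,230:310,::-1],None,fx=6,fy=6,interpolation=cv2.INTER_CUBIC),cv2.resize(t["frame"][165:245,270:350,::-1],None,fx=6,fy=3,interpolation=cv2.INTER_CUBIC)])[:600]
cv2.imwrite("pics/g6.png",o);print(o.shape,p)
E
```

```text
time: 15.75
ee_pos: [0.5322, -0.0287, 0.0889]
ee_rot: [[-0.981, 0.196, 0.001], [0.196, 0.981, -0.0], [-0.001, -0.0, -1.0]]
contact_force: [-0.0, 0.2, -1.9]
grip_width: 0.0118
gripper_force: 30.0
slide units [ 0.006 -0.012  0.014] turn z units -0.002 tilt [ 0.0006 -0.0002] t 15.75 w 0.0118 gf 30.0 F [-0.   0.2 -1.9]
S hole top [274.27209157 198.99663618]
S thread [274.19166478 205.26870461]
S hole top [268.71445162 227.32792271]
S thread [268.68764303 233.91955748]
T hole top [290.08198715 222.6720127 ]
T thread [290.15177902 223.29186569]
T hole top [297.41901392 181.17606157]
T thread [297.38326135 182.34182872]
(600, 480, 3) [ 0.53217571 -0.02866165  0.08885143]
```

View pics/g6.png

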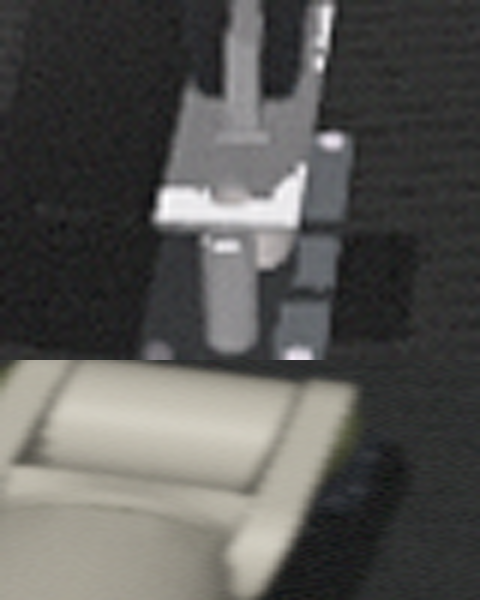

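Run:
```python
from h import *
f=np.load("s6.npz")
px=lambda X,Y:(230+(X+.5)/6-.5,195+(Y+.5)/6-.5)
print("pillar axis at hole plane px",proj(f,[.5888,-.0425,.0797]),"hole seen",px(233,192),np.round(onz(f,*px(233,192),.0797),4))
c=np.array([.532,-.0315]);d=np.array([.981,-.195]);n=np.array([.195,.981])
for s in(-1,1):
    w=c+.075*d+s*.025*n;print("corner expect",proj(f,[*w,.0757]))
print("corner seen",px(155,223),px(298,228))
g=cv2.cvtColor(f["frame"],cv2.COLOR_RGB2GRAY)
print(g[222:234,252:284])
```

```text
pillar axis at hole plane px [267.53594254 227.32000801] hole seen (268.4166666666667, 226.58333333333334) [ 0.5863 -0.0404  0.0797]
corner expect [254.9120918  232.97838696]
corner expect [278.19820613 233.99289824]
corner seen (255.41666666666666, 231.75) (279.25, 232.58333333333334)
[[ 38  35  35  34  23  54 105 129 123 124 122 125 125 126 126 124 124 123
  123 122 124 124 125 123 124 123 118 149 183 113 101 103]
 [ 30  35  31  29  32  70 119 123 124 123 121 124 125 122 125 122 125 122
  121 117 122 123 122 120 120 123 111 174 231 112 100 101]
 [ 33  33  35  32  31  81 126 125 120 125 124 120 123 126 124 128 132 125
  122 119 124 121 125 123 118 146 191 207 206  98  96 104]
 [ 32  30  32  21  34  79 120 115 118 116 118 120 122 126 131 135 137 135
  129 122 125 128 122 119 145 216 237 233 190  92 101 103]
 [ 38  33  34  32  82 166 198 194 191 195 172 144 174 119 139 150 156 153
  147 126 119 121 122 148 212 238 233 229 173  92 101 102]
 [ 33  34  29  24 132 232 239 235 237 238 227 207 223 136 147 161 173 174
  167 150 112 116 109 166 239 233 233 226 139  94  98 102]
 [ 34  29  25  31 157 243 236 231 232 232 235 232 227 179 158 163 168 172
  184 199 194 193 190 213 235 231 233 220 124  93  99 103]
 [ 34  30  26  43 159 241 233 232 232 233 233 232 232 224 211 206 207 208
  217 230 239 237 233 236 233 233 235 219 108  99 102 104]
 [ 41  32  33  86 191 242 235 236 234 236 236 235 236 238 238 236 234 233
  234 235 236 233 231 234 233 234 234 205  97 101 106 107]
 [ 37  26  29 101 182 212 205 205 206 215 215 214 216 218 217 222 218 219
  223 226 230 229 229 230 228 231 235 189  73  82  85  84]
 [ 32  36  33  63 103 121 118 122 136 151 146 144 147 155 156 170 165 166
  169 177 185 184 186 187 184 195 203 154  44  56  52  59]
 [ 42  32  33  34  59  76  75  87  94  91  96  96 114 130 133 139 135 132
  131 131 143 153 152 149 144 140 127  95  50  46  55  57]]
```

Run:
```python
from h import *
f=np.load("s6.npz");g=cv2.cvtColor(f["frame"],cv2.COLOR_RGB2GRAY).astype(float)
print(g[206:222,252:268].astype(int))
P=[]
for r in range(213,230):
    l=g[r,250:266];hi=l[11:].mean() if r<226 else 238;lo=33;m=(hi+lo)/2
    i=np.where(l>m)[0][0];P.append((250+i-1+(m-l[i-1])/(l[i]-l[i-1]),r))
W=np.array([onz(f,u,v,.0797)[:2] for u,v in P]);P=np.array(P)
k=np.polyfit(W[:,0],W[:,1],1);print("left edge yaw",np.degrees(np.arctan(k[0])),"resid",np.std(W[:,1]-np.polyval(k,W[:,0])),W[0],W[-1])
# centre line offset 25 mm to +y of left edge
a=np.arctan(k[0]);n=np.array([-np.sin(a),np.cos(a)])
for x in(.475,.532,.5888):print(x,np.polyval(k,x)+.025/np.cos(a))
```

```text
[[ 39  43  36  35  37  32  29  36  35  38  42  42  41  42  36  87]
 [ 38  31  42  38  39  34  34  36  40  50  51  38  41  37  38  91]
 [ 35  40  37  40  36  31  40  34  37  65  63  35  45  37  35  96]
 [ 36  37  39  32  37  42  38  28  52  86  84  42  40  38  31  94]
 [ 40  40  33  29  36  29  36  31  70 118 109  84  48  46  42  95]
 [ 39  33  34  37  33  36  35  39  83 135 127 118 102  97  91 110]
 [ 38  36  38  38  34  35  33  38  86 129 127 126 126 131 129 137]
 [ 36  39  42  42  27  38  38  48 101 129 125 121 125 125 123 136]
 [ 36  38  39  30  39  30  33  65 117 129 124 121 125 121 128 131]
 [ 36  34  39  37  33  34  29  70 123 125 122 126 124 120 118 132]
 [ 36  37  34  31  36  32  37  80 128 126 122 122 129 123 123 130]
 [ 41  35  34  32  31  34  50  99 128 124 124 124 124 124 138 144]
 [ 33  35  34  32  34  29  65 115 128 122 123 125 125 129 142 142]
 [ 40  39  37  26  39  36  68 117 127 125 125 122 125 127 124 123]
 [ 33  34  32  30  34  34  81 133 125 122 121 124 118 122 122 123]
 [ 35  33  34  30  28  41  89 128 124 123 121 126 119 123 126 127]]
left edge yaw -11.416673876001209 resid 0.0002421810922801373 [ 0.53079742 -0.05581035] [ 0.59192757 -0.06805786]
0.475 -0.019011274772370183
0.532 -0.03052175404726617
0.5888 -0.04199184567558355
```

The scene view shows the near hole with the pillar top in it; the plate is about 1 mm too far to +y. I trim that and let it settle.

```bash
python3 -m inch '{"delta_rot":[[0,0,0],[0,0,0],[0,0,0],[0,0,0],[0,0,0]],"slide":[[-0.023,-0.03,0],[0,0,0],[0,0,0],[0,0,0],[0,0,0]],"fingers":[-1,-1,-1,-1,-1]}';python3 go.py 0.5325 -0.0297 0.0885 78.7
python3 - <<'E'
from bench import *
from h import *
f=grab_frame("scene");g=cv2.cvtColor(f["frame"],cv2.COLOR_RGB2GRAY)
print(g[224:235,254:282])
r=cv2.cvtColor(np.load("scene0.npz")["frame"],cv2.COLOR_RGB2GRAY)
cv2.imwrite("pics/g7.png",cv2.resize(f["frame"][215:245,245:295,::-1],None,fx=16,fy=16,interpolation=cv2.INTER_CUBIC))
E
```

```text
time: 16.35
ee_pos: [0.5326, -0.0296, 0.0886]
ee_rot: [[-0.981, 0.196, 0.0], [0.196, 0.981, -0.0], [-0.0, -0.0, -1.0]]
contact_force: [-1.0, 1.6, -1.3]
grip_width: 0.0118
gripper_force: 30.0
slide units [ 0.001 -0.002  0.004] turn z units -0.003 tilt [ 0. -0.] t 16.35 w 0.0118 gf 30.0 F [-1.   1.6 -1.3]
[[ 32  29  51  98 123 123 125 123 124 124 119 125 125 125 121 120 121 122
  126 124 123 119 121 143 211 234 173  97]
 [ 30  35  61 103 123 118 114 116 121 121 123 128 133 135 135 131 123 122
  128 125 120 117 142 210 237 224 134  95]
 [ 30  27 115 193 195 191 195 173 115 113 123 126 142 151 150 148 133 121
  123 126 118 145 215 235 236 222 122 101]
 [ 26  35 155 245 238 236 236 230 189 184 148 127 149 162 168 169 157 127
  119 123 115 170 240 233 236 221 113  93]
 [ 26  59 172 238 233 231 232 233 235 231 204 150 154 161 174 175 180 167
  113 112 141 213 235 232 233 201  93 103]
 [ 33 101 198 237 235 230 233 230 233 234 230 208 190 193 198 199 213 221
  190 191 208 237 233 234 233 185  92 105]
 [ 25 131 235 238 234 235 235 235 234 236 236 235 229 227 228 230 236 239
  236 236 235 233 232 232 229 176  95 108]
 [ 41 137 223 216 214 212 220 225 220 224 224 225 230 229 228 226 230 233
  237 233 238 234 236 236 227 131  77  84]
 [ 47 101 155 146 143 148 163 174 173 172 171 178 186 184 182 182 186 196
  205 199 205 208 204 217 194  86  47  50]
 [ 32  55  87  91  92  99 113 114 106 111 125 133 134 137 137 132 131 136
  143 147 145 146 147 151 139  66  53  56]
 [ 33  29  31  43  52  52  48  44  46 100 154 119 113 130 131 119 121 128
  146 172 165 162 156 146 123  84  80  83]]
```

View pics/g7.png

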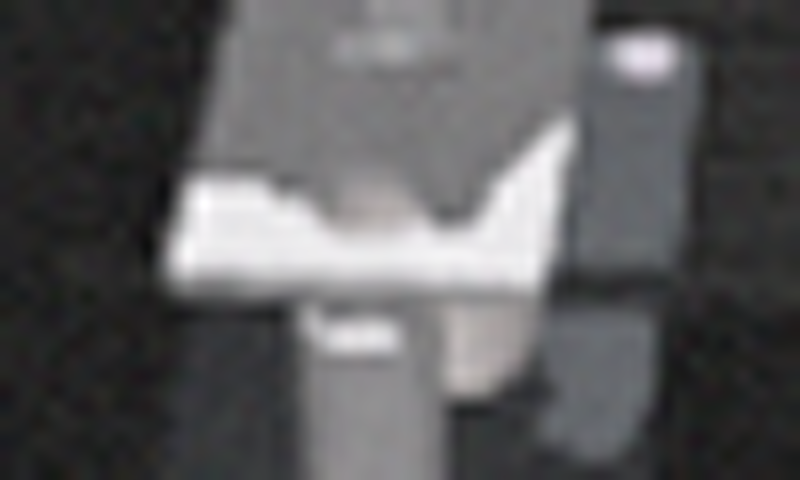

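The hole (crop ≈370,205) is centred on the pillar's columns (300–445), the plate's front edge is at the expected row, and there is a gap above the pillar. Handing in.

```bash
python3 -c "
from bench import *
print(sign_off())"
```

```text
the job is handed in; nothing more can be done
None
```

The white bush is down on the foot and released, and the cover plate is held level about 13 mm above the pillars with its holes lined up to within about 1 mm by my measurements. I could only see the near hole, because the arm blocked the far one. The job is handed in at about 16 s, with no verdict shown.

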